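# Pin the lift arm on its stud and snap the ring shut

### The job

Feel for the cross-hole of the upright stud with the linchpin and push it through until its head sits fully home against the stud. Then swing its sprung ring over the top of the stud until it snaps shut over the pin's end, and let go. The pin must not bear on the stud with more than 25 N on its way in, nor pin or ring with more than 40 N after (levering counts); leave the jar, wrench and offcut where they are.

Things in the scene. Friction and masses are not known exactly. Their poses are not given: they have to be found in the camera images.
- pin: Loose linchpin (steel shank, aluminium head), 0.21 kg, standing on the mat on the flat underside of its head. Origin on the underside, below the shoulder (front face of the head, which stops against the stud); x along the shank to the tip, z up. Pin axis 14 mm above the origin. Head 34 long (x -34 to 0) x 30 wide x 28 mm high, with a grip tab on top; the ring is hinged on the pin axis at x = -26.
- pin_mid (a point): Point on the pin axis, 13 mm ahead of the shoulder; it lies at the middle of the stud's hole when the pin is home. With 1 mm of play all round, the freed pin hangs about 0.08 rad head-down in the hole.
- pin_tip (a point): End of the shank, on the pin axis, 38 mm ahead of the shoulder. The shank is square, 12 x 12 mm; its last 8 mm are a cone ending 7 mm across.
- pin_tab (a point): Middle of the top of the grip tab, 15 mm behind the shoulder, 46 mm above the pin axis. The tab is 20 mm long (along x), 14 mm wide (pinch it across this) and stands 32 mm above the head. Axes as pin.
- ring (a joint): Ring's angle: 0 = open (leaning back from the head, 55 degrees above level), 0.61 = upright, 2.234 = shut (3 degrees below level, bow beyond the tip), turning about the pin's y. Over-centre spring: it pushes back towards open, 3 to 5 N at the bow, hardest just past upright; past about 1.69 it snaps shut by itself. Let go before that, it flies open.
- ring_bow (a point): Middle of the ring's bow (its far straight bar, 22 mm long), 70 mm from the hinge. The ring is a loop of 8 mm round bar, up to 62 mm wide between bar centres; it passes freely round the tab and the stud.
- stud_hole (a point): Where the stud's 14 x 14 mm cross-hole (4 mm funnel at the entry side) should be: its middle, 85 mm above the bench; x along the hole in the pushing direction, z up. The worn stud really stands up to 6 mm off in y and 5 mm in z, unseen by this reading: find it by feel. Stud faces at x -13 and +13, 32 mm wide, top 16 mm above the hole's middle.
- mat: Fixed rubber mat, 180 x 180 x 4 mm, origin under its centre.
- jar: Bystander: amber glass jar, 68 mm across, 85 mm high, origin under its centre.
- wrench: Bystander: steel wrench 170 mm long, lying flat, origin under its middle.
- offcut: Bystander: wood offcut 70 x 45 x 35 mm, origin under its centre.
- hitch: Fixed hitch: base plate 120 x 110 x 10 mm (origin under its centre, axes as stud_hole), round seat and square upright stud; round the stud, top 54 mm above the bench, the lift arm's eye (60 mm across), its arm leading off along +x below the pin's tip side.
Mind the look-alikes: they are no part of the job. What is shaped like the pin but green is not meant.

How it is judged:
By the outcome, as a careful person would: the job done as asked, in the order asked, and still so for the second after the job is handed in, with the robot touching nothing.
It also fails if it takes over 72 s, if anything falls off the work surface, if the arm or the gripper's body presses on something with over 40 N, if the wrist force passes 120 N, or if a joint passes its speed limit or range.

### The arm

A 6-joint arm with a two-finger parallel gripper is mounted at the origin on the work surface. World frame = base frame: x ahead of the robot, y to its left, z up, the work surface at z = 0. Lengths are in mm, angles in rad, forces in N, time in s.
With the tool pointing down it reaches from about 275 to 850 mm from the base axis. Payload 19 kg.
Tool frame: the origin (TCP) lies between the finger pads; the fingertips stand 25 mm ahead of it and the grasp point (between the pads) lies 6 mm ahead of it; z points along the fingers, y is the line along which they close (so a half turn about z gives the same grasp; the last joint's range is limited). The gripper opens to 85 mm and grips with 20 to 120 N. Pads are 22 mm wide; open, the fingers measure 114 mm over their backs; the gripper's body (76 mm by 85 mm) begins 54 mm behind the grasp point. The pads swing forward as they close: fully open they stand 13 mm farther back than shut.
Start: joints at [-1.417, 0.15, 1.437, -0, 1.554, -0.134], TCP at [163.185, -551.329, 256.267] pointing down, gripper open.
Joint ranges: [-2.8, 2.8], [-0.68, 2.1], [0.12, 2.68], [-1.39, 4.53], [0.16, 2.79], [-2.81, 2.81]. Speed limits (rad/s): [1.89, 1.89, 2.22, 3.01, 3.01, 3.01].

### API

Orientations are given as a 3x3 rotation matrix whose columns are the frame's x, y, z axes.
In Python, from rig import r gives the robot as it stands.
- The arm moves only by the tool drive_tool, never from a script. Its argument "motion" is a list of rows, each a list of 6 numbers: the shift along the tool's x, y, z in m, then the turn, a rotation vector about the tool's x, y, z in degrees. In form: [[x, y, z, rx, ry, rz], ...]. A call has 1 to 10 rows; each row is the pose to reach, as a shift and turn from the pose commanded when the call began, along the tool's axes at that moment; what a row does not reach only later rows make up. A row lasts 1/12 s, in which the tool goes at most 41.7 mm and 7.16 degrees, less where a joint would pass 70% of its speed; a pose out of reach is approached as far as the arm can. A call with a gripper value outside its range is refused whole. "grip" is the finger opening in m, from 0 to 0.0854, set as the call begins (left out, the last holds). The fingers move at their own pace and stop on an object; the grip force is fixed at half the most. Time passes only in rows, so rows that repeat a pose let the fingers close. It gives the time, the measured TCP pose, the force, the opening and the grip force at its end, in the units of the state.
- r.read_state(): the state, without advancing time (a new reading comes with each control period).
- r.capture(name): name is "scene" or "top" or "wrist"; returns the picture (420x560x3 uint8, red, green, blue); there is no depth.
- r.camera_info(name): a dict with "fov_y" (degrees; the focal length in pixels is half the picture's height over the tangent of half this angle, whatever the lens; pixels are square), "cx", "cy" (the principal point, pixels), "extrinsics" (4x4, takes a point from camera to world coordinates). Camera axes: x right, y up, looking along -z (the intrinsics and any distortion apply to the point x, -y, -z); pixel columns grow to the right and rows downward; lengths in mm; the calibration is good to about 2 mm. A picture is of the moment at which its call begins: read the wrist's pose just before it. camera_info takes no time and is no camera call; for the wrist camera it gives the pose at the moment of the call.
- r.hand_in(): hands the job in; it is judged then, once.
The state is a dict: "t": time; "joint_positions": joint angles; "dq": joint speeds; "joint_torque": joint torques, N m; "tcp_pos": TCP position; "tool_rot": TCP orientation; "wrist_force": force on the tool from outside, world axes, zero at the start; "ft_torque": the same for the moment, N m; "width": opening from 0.0 (shut) to 1.0 (fully open); "gripper_force": force on a finger pad.
Only numpy, scipy, OpenCV 4.12 (cv2) and the standard library are available. Lean on these libraries where they do the work, as an engineer would, in place of code of your own. Each camera call takes 0.05 s, during which the arm holds its last target. There are 200 camera calls.

## Working session

There is one attempt and no reset: what is moved stays moved. The work goes in short steps, Python scripts to look and compute and a tool call to move; the robot and the scene stay as the last step left them, time stands still between calls to the robot, and variables do not carry over. Pictures are saved under pics/ and viewed, at most 10 in all, crops included, and the job is handed in when it is done.

Besides the shell and the picture viewer there is one more tool, called after "Request:" by a JSON object that holds its "fn" and its "kwargs", one argument or row to a line. drive_tool: Moves the arm, as the interface text tells. Its arguments: {"type":"object","properties":{"motion":{"type":"array"},"grip":{"type":"number"}},"required":["motion"]}

```bash
ls; mkdir -p pics; python3 - <<'E'
from rig import r
import cv2,numpy as np
for n in("scene","top"):
    im=r.capture(n); cv2.imwrite(f"pics/{n}0.png",im[:,:,::-1]); print(n,{k:(np.round(v,3).tolist()) for k,v in r.camera_info(n).items() if k!='name' and not isinstance(v,str)})
print(r.read_state())
E
```

```text
pics
scene {'fov_y': 42.05, 'cx': 270.522, 'cy': 207.554, 'extrinsics': [[-0.832, -0.473, 0.289, 852.3], [0.554, -0.716, 0.424, 530.443], [0.006, 0.513, 0.858, 876.331], [0.0, 0.0, 0.0, 1.0]]}
top {'fov_y': 55.863, 'cx': 283.721, 'cy': 205.67, 'extrinsics': [[-0.011, 0.993, -0.119, 500.7], [-1.0, -0.012, -0.008, 129.366], [-0.009, 0.119, 0.993, 826.198], [0.0, 0.0, 0.0, 1.0]]}
{'t': 0.1, 'joint_positions': array([-1.41699350e+00,  1.50919193e-01,  1.43793828e+00,  1.24711165e-05,
        1.55381828e+00, -1.34029794e-01]), 'dq': array([-0.0001541 , -0.00083081, -0.00140448, -0.00153122, -0.00252396,
        0.00136051]), 'joint_torque': array([ 1.90883176e-03, -7.14383125e+01, -5.71798253e+01, -1.66242035e-04,
        7.10813372e-03, -3.78714242e-05]), 'tcp_pos': array([ 163.16610571, -551.16113318,  255.75967761]), 'tool_rot': array([[ 9.58861465e-01,  2.83874386e-01, -1.53604507e-04],
       [ 2.83874384e-01, -9.58860879e-01,  1.07221710e-03],
       [ 1.57089617e-04, -1.07171204e-03, -9.99999413e-01]]), 'wrist_force': array([ 0.77966947,  0.83838975, -0.477077  ]), 'ft_torque': array([-0.02083171, -0.00076866, -0.00759104]), 'gripper_force': 0.0, 'width': 0.9968955938534791}
```

View pics/scene0.png

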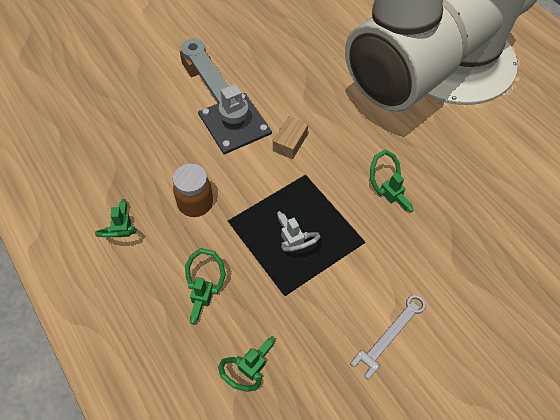

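View pics/top0.png

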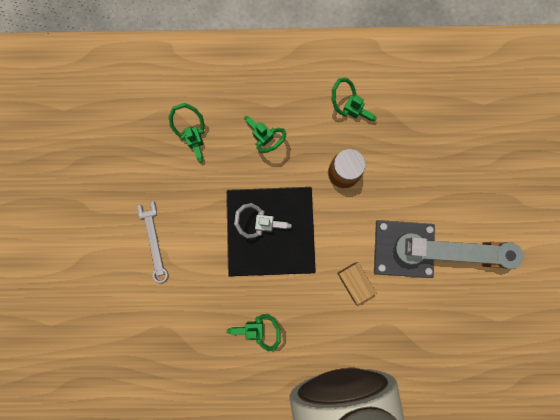

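The pin I want is the silver one on the mat, at top (265,223) and scene (293,232). It could be confused with the green ones at top (193,137), (263,133), (353,105) and (255,331). The hitch stud is at top (416,246). I'll check both in a close crop.

```bash
python3 - <<'E'
from rig import r
import cv2,numpy as np
print({k:v for k,v in r.camera_info("top").items() if k!='extrinsics'})
a=cv2.imread("pics/top0.png");b=cv2.imread("pics/scene0.png")
f=lambda i,x,y,w,h:cv2.resize(i[y:y+h,x:x+w],(400,300),interpolation=cv2.INTER_CUBIC)
cv2.imwrite("pics/crop0.png",np.vstack([np.hstack([f(a,220,180,100,75),f(a,370,212,100,75)]),np.hstack([f(b,250,195,100,75),f(b,190,75,100,75)])]))
E
```

```text
{'fov_y': 55.86269476994396, 'cx': 283.7205532202312, 'cy': 205.66971009395556}
```

View pics/crop0.png

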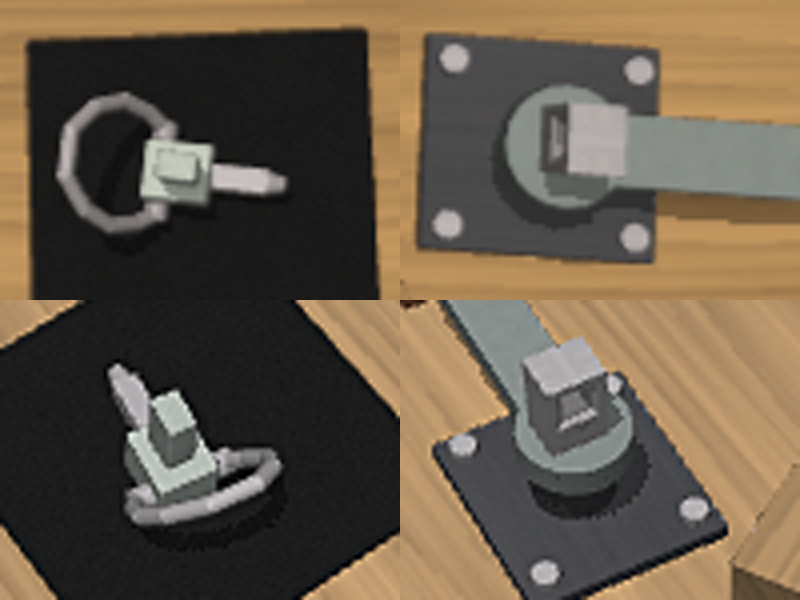

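Crop: silver linchpin confirmed. In the top view its tab top is at about (265,221), its tip at (291.5,225.7), and its ring leans back to the left. The stud top spans top x 412–427, y 238–256, and its funnel faces left, so the push direction is image right (−y).

```bash
cat > h.py <<'E'
from rig import r
import numpy as np,cv2
def ray(n,u,v,E=None):
    c=r.camera_info(n);f=210/np.tan(np.radians(c["fov_y"]/2));E=np.array(c["extrinsics"]) if E is None else E
    return E[:3,3],E[:3,:3]@np.array([(u-c["cx"])/f,-(v-c["cy"])/f,-1.])
def pt(n,u,v,z,E=None):
    o,d=ray(n,u,v,E);return o+d*(z-o[2])/d[2]
def proj(n,P,E=None):
    c=r.camera_info(n);f=210/np.tan(np.radians(c["fov_y"]/2));E=np.array(c["extrinsics"]) if E is None else E
    q=E[:3,:3].T@(np.asarray(P)-E[:3,3]);return np.array([c["cx"]+f*q[0]/-q[2],c["cy"]-f*q[1]/-q[2]])
def state():
    s=r.read_state();print("t",round(s["t"],2),"tcp",s["tcp_pos"].round(2),"F",s["wrist_force"].round(1),"w",round(s["width"],3),"gf",round(s["gripper_force"],1));return s
E
python3 - <<'E'
from h import *
T=lambda L,z:np.array([pt("top",370+(x-400)/4,212+y/4,z) for x,y in L])
P=T([(428,35),(658,48),(655,262),(418,247)],10);print("plate",P.round(1),P.mean(0).round(1))
S=T([(568,103),(628,107),(626,175),(567,172)],101);print("stud",S.round(1),S.mean(0).round(1))
d=(P[1]+P[2]-P[0]-P[3])[:2];print("hitch yaw",np.degrees(np.arctan2(d[1],d[0])))
t=lambda x,y,z:pt("top",220+x/4,180+y/4,z)
print("tab",t(181,165,64),"tip",t(286,183,18))
H=[t(*p,32) for p in [(148,143),(214,146),(209,205),(142,200)]];print("head",np.round(H,1),np.mean(H,0))
s=lambda n,x,y,z:pt("scene",250+x/4,195+(y-300)/4,z)
print("scene tab",[s(0,*p,64).round(1) for p in[(150,402),(178,392),(196,425),(165,434)]],"tip",s(0,117,368,18))
q=lambda x,y,z:pt("scene",190+(x-400)/4,75+(y-300)/4,z)
print("scene stud",[q(*p,101).round(1) for p in[(523,358),(580,340),(607,378),(545,400)]])
print("tip-tab yaw");d=(t(286,183,18)-t(181,165,64));print(np.degrees(np.arctan2(d[1],d[0])))
E
```

```text
plate [[ 564.9  -56.    10. ]
 [ 556.8 -173.8   10. ]
 [ 448.5 -166.2   10. ]
 [ 457.2  -46.8   10. ]] [ 506.8 -110.7   10. ]
stud [[ 526.   -97.8  101. ]
 [ 523.9 -124.9  101. ]
 [ 493.2 -122.3  101. ]
 [ 494.8  -95.8  101. ]] [ 509.5 -110.2  101. ]
hitch yaw -94.03637154184537
tab [562.10772292 171.44458861  64.        ] tip [555.99406231 120.3983976   18.        ]
head [[576.  189.8  32. ]
 [574.1 156.5  32. ]
 [544.4 159.3  32. ]
 [547.3 192.9  32. ]] [560.45268454 174.61759829  32.        ]
scene tab [array([569. , 166.8,  64. ]), array([556.2, 169.3,  64. ]), array([559.1, 186.8,  64. ]), array([572.6, 183.1,  64. ])] tip [555.43753787 123.26302545  18.        ]
scene stud [array([ 525.6, -121.5,  101. ]), array([ 497. , -116.4,  101. ]), array([499. , -88.9, 101. ]), array([530.6, -93.3, 101. ])]
tip-tab yaw
-96.82962531360964
```

Request:
{"fn": "drive_tool", "kwargs": {
  "motion": [
    [0.589, -0.582, 0, 0, 0, -67],
    [0.589, -0.582, 0, 0, 0, -67],
    [0.589, -0.582, 0, 0, 0, -67],
    [0.589, -0.582, 0, 0, 0, -67],
    [0.589, -0.582, 0, 0, 0, -67],
    [0.589, -0.582, 0, 0, 0, -67],
    [0.589, -0.582, 0, 0, 0, -67],
    [0.589, -0.582, 0, 0, 0, -67],
    [0.589, -0.582, 0, 0, 0, -67],
    [0.589, -0.582, 0, 0, 0, -67]
  ],
  "grip": 0.05
}}

```text
t: 0.93
tcp_pos: [364.5, -184.4, 256.3]
tool_rot: [[0.106, 0.994, 0.0], [0.994, -0.106, -0.0], [-0.0, 0.0, -1.0]]
wrist_force: [0.6, -0.1, 0.3]
width: 0.588
gripper_force: 0.0
```

Request:
{"fn": "drive_tool", "kwargs": {
  "motion": [
    [0.377, 0.159, 0, 0, 0, 0],
    [0.377, 0.159, 0, 0, 0, 0],
    [0.377, 0.159, 0, 0, 0, 0],
    [0.377, 0.159, 0, 0, 0, 0],
    [0.377, 0.159, 0, 0, 0, 0],
    [0.377, 0.159, 0, 0, 0, 0],
    [0.377, 0.159, 0, 0, 0, 0],
    [0.377, 0.159, 0, 0, 0, 0],
    [0.377, 0.159, 0, 0, 0, 0],
    [0.377, 0.159, 0, 0, 0, 0]
  ]
}}

```text
t: 1.77
tcp_pos: [565.6, 173.0, 255.8]
tool_rot: [[0.112, 0.994, -0.001], [0.994, -0.112, 0.0], [0.0, -0.001, -1.0]]
wrist_force: [0.2, -0.3, 0.1]
width: 0.587
gripper_force: 0.0
```

```bash
python3 - <<'E'
from h import *
s=state();print(s["dq"].round(3));im=r.capture("wrist");E=np.array(r.camera_info("wrist")["extrinsics"]);np.save("Ew.npy",E)
print(E.round(3),r.camera_info("wrist")["fov_y"])
cv2.imwrite("pics/w0.png",im[:,:,::-1])
print(proj("wrist",[563,174,64]))
E
```

```text
t 1.77 tcp [565.62 172.97 255.76] F [ 0.2 -0.3  0.1] w 0.587 gf 0.0
[ 0.542  0.598 -0.691 -0.007  0.095  0.539]
[[ 9.94000e-01  1.06000e-01  3.50000e-02  5.76322e+02]
 [-1.11000e-01  9.47000e-01  3.02000e-01  2.54255e+02]
 [-1.00000e-03 -3.04000e-01  9.53000e-01  3.73132e+02]
 [ 0.00000e+00  0.00000e+00  0.00000e+00  1.00000e+00]] 69.14554761475462
[275.86358662 199.80924013]
```

View pics/w0.png

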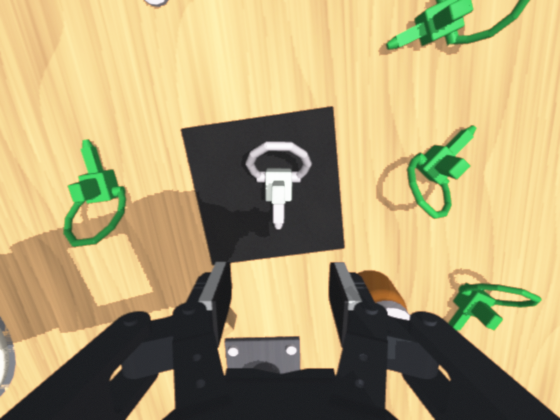

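```bash
python3 - <<'E'
from h import *
s=state();im=r.capture("wrist");E=np.array(r.camera_info("wrist")["extrinsics"])
print(E.round(3)); s=state();print(s["dq"].round(3))
c=im[90:270,170:350];cv2.imwrite("pics/w1.png",cv2.resize(c,(600,600),interpolation=cv2.INTER_CUBIC)[:,:,::-1])
T=lambda L:np.array([pt("top",220+x/4,180+y/4,4) for x,y in L])
M=T([(28,42),(366,30),(380,298)]);print("mat top",M.round(1))
for p in M: print(proj("wrist",p,E).round(1))
E
```

```text
t 1.82 tcp [567.27 176.6  255.02] F [-1.4  4.4 -2.3] w 0.585 gf 0.0
[[ 9.94000e-01  1.05000e-01  3.50000e-02  5.75141e+02]
 [-1.11000e-01  9.47000e-01  3.03000e-01  2.51786e+02]
 [-2.00000e-03 -3.05000e-01  9.52000e-01  3.72890e+02]
 [ 0.00000e+00  0.00000e+00  0.00000e+00  1.00000e+00]]
t 1.87 tcp [566.05 173.96 254.88] F [ 0.3 -0.8 -0.7] w 0.585 gf 0.0
[-0.063 -0.059  0.066 -0.021  0.009 -0.061]
mat top [[632.7 254.9   4. ]
 [636.9  77.2   4. ]
 [497.2  72.6   4. ]]
[330.  109.3]
[341.3 250.7]
[237.1 264.3]
```

View pics/w1.png

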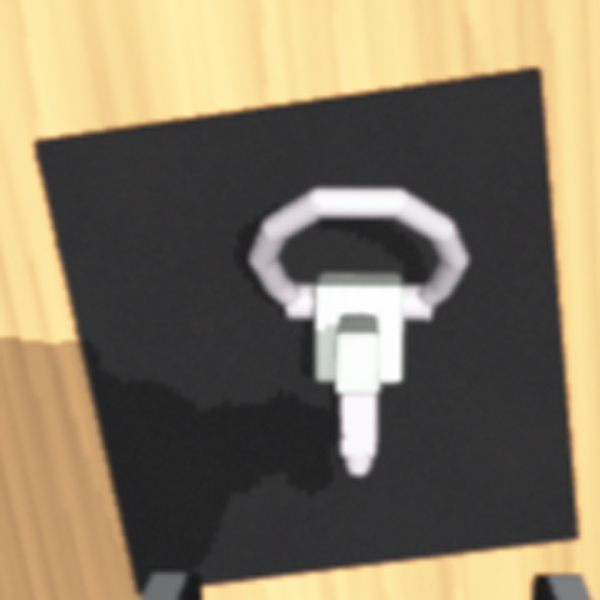

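Wrist crop: tab top centre at full-image pixel (277.4,198.6), tip end at (277.4,232), ring behind it. This agrees with the earlier estimate.

```bash
python3 - <<'E'
from h import *
E=np.array(r.camera_info("wrist")["extrinsics"]);w=lambda x,y,z:pt("wrist",170+x*.3,90+y*.3,z,E)
t=w(358,362,64);p=w(358,474,17);print("tab",t,"tip",p,np.degrees(np.arctan2(*(p-t)[1::-1])), np.linalg.norm(p-t))
a,b=w(337,333,64),w(337,392,64);c,d=w(378,333,64),w(381,392,64);print(b-a,d-c)
a,b=w(316,290,32),w(315,380,32);c,d=w(402,287,32),w(405,380,32);print(np.round([b-a,d-c],1), (a+b+c+d)/4)
s=state();R=s["tool_rot"];print(R.T@(t-s["tcp_pos"]),R.round(4))
E
```

```text
tab [563.37112277 172.30734285  64.        ] tip [556.70057707 117.22428215  17.        ] -96.90488270266337 72.71615883717399
[ -2.27428682 -18.96921298   0.        ] [ -1.09638151 -19.09818105   0.        ]
[[ -4.3 -31.3   0. ]
 [ -2.2 -32.6   0. ]] [563.74456683 173.55785949  32.        ]
t 1.87 tcp [566.05 173.96 254.88] F [ 0.3 -0.8 -0.7] w 0.585 gf 0.0
[ -2.03183415  -2.14400757 190.88779927] [[ 1.100e-01  9.939e-01 -1.700e-03]
 [ 9.939e-01 -1.100e-01  7.000e-04]
 [ 5.000e-04 -1.800e-03 -1.000e+00]]
```

Request:
{"fn": "drive_tool", "kwargs": {
  "motion": [
    [-0.0015, -0.002, 0.04, 0, 0, 0],
    [-0.0015, -0.002, 0.08, 0, 0, 0],
    [-0.0015, -0.002, 0.11, 0, 0, 0],
    [-0.0015, -0.002, 0.14, 0, 0, 0],
    [-0.0015, -0.002, 0.16, 0, 0, 0],
    [-0.0015, -0.002, 0.175, 0, 0, 0],
    [-0.0015, -0.002, 0.185, 0, 0, 0],
    [-0.0015, -0.002, 0.19, 0, 0, 0],
    [-0.0015, -0.002, 0.194, 0, 0, 0],
    [-0.0015, -0.002, 0.194, 0, 0, 0]
  ]
}}

```text
t: 2.7
tcp_pos: [562.8, 168.8, 62.3]
tool_rot: [[0.113, 0.994, -0.0], [0.994, -0.113, 0.0], [0.0, -0.0, -1.0]]
wrist_force: [-0.0, 0.1, 0.3]
width: 0.588
gripper_force: 0.0
```

Request:
{"fn": "drive_tool", "kwargs": {
  "motion": [
    [0, 0, 0, 0, 0, 0],
    [0, 0, 0, 0, 0, 0],
    [0, 0, 0, 0, 0, 0],
    [0, 0, 0, 0, 0, 0],
    [0, 0, 0, 0, 0, 0]
  ],
  "grip": 0.005
}}

```text
t: 3.12
tcp_pos: [563.3, 169.0, 63.2]
tool_rot: [[0.113, 0.994, 0.001], [0.994, -0.113, 0.0], [0.0, 0.001, -1.0]]
wrist_force: [1.1, -1.1, 6.4]
width: 0.15
gripper_force: 59.4
```

Request:
{"fn": "drive_tool", "kwargs": {
  "motion": [
    [0, 0, -0.005, 0, 0, 0],
    [0, 0, -0.02, 0, 0, 0],
    [0, 0, -0.05, 0, 0, 0],
    [0, 0, -0.08, 0, 0, 0],
    [-0.02, -0.003, -0.1, 0, 0, -1],
    [-0.05, -0.007, -0.1, 0, 0, -2.4],
    [-0.085, -0.012, -0.1, 0, 0, -2.4],
    [-0.12, -0.016, -0.1, 0, 0, -2.4],
    [-0.15, -0.02, -0.1, 0, 0, -2.4],
    [-0.175, -0.024, -0.1, 0, 0, -2.4]
  ]
}}

```text
t: 3.95
tcp_pos: [518.3, -4.1, 162.7]
tool_rot: [[0.072, 0.997, 0.0], [0.997, -0.072, -0.0], [-0.0, 0.0, -1.0]]
wrist_force: [0.4, -0.1, -3.0]
width: 0.151
gripper_force: 58.8
```

Request:
{"fn": "drive_tool", "kwargs": {
  "motion": [
    [-0.01, 0, 0, 0, 0, 0],
    [-0.014, 0, 0, 0, 0, 0],
    [-0.014, 0, 0, 0, 0, 0],
    [-0.014, 0, 0, 0, 0, 0],
    [-0.014, 0, 0, 0, 0, 0]
  ]
}}

```text
t: 4.37
tcp_pos: [518.3, -15.2, 162.3]
tool_rot: [[0.071, 0.998, -0.0], [0.998, -0.071, 0.0], [0.0, -0.0, -1.0]]
wrist_force: [-0.4, 0.8, -2.2]
width: 0.153
gripper_force: 58.7
```

```bash
python3 - <<'E'
from h import *
im=r.capture("wrist");E=np.array(r.camera_info("wrist")["extrinsics"]);np.save("E2.npy",E);s=state();print(s["tool_rot"].round(4))
b=r.capture("scene");cv2.imwrite("pics/s2raw.png",b[:,:,::-1])
cv2.imwrite("pics/w2raw.png",im[:,:,::-1])
for P in [(512.4,-95.5,85),(512.4,-95.5,101)]:print(proj("wrist",P,E),proj("scene",P))
cv2.imwrite("pics/v2.png",np.hstack([cv2.resize(im[140:420,140:420],(400,400),interpolation=cv2.INTER_CUBIC),cv2.resize(b[60:160,190:290],(400,400),interpolation=cv2.INTER_CUBIC)])[:,:,::-1])
E
```

```text
t 4.42 tcp [518.28 -15.22 162.25] F [ 0.9 -0.9 -1.9] w 0.151 gf 58.7
[[ 7.040e-02  9.975e-01 -2.000e-04]
 [ 9.975e-01 -7.040e-02  3.000e-04]
 [ 3.000e-04 -2.000e-04 -1.000e+00]]
[279.14496027 334.7881767 ] [234.31242384 101.02116697]
[279.10559069 349.86719937] [233.88344701  95.24242486]
```

View pics/v2.png

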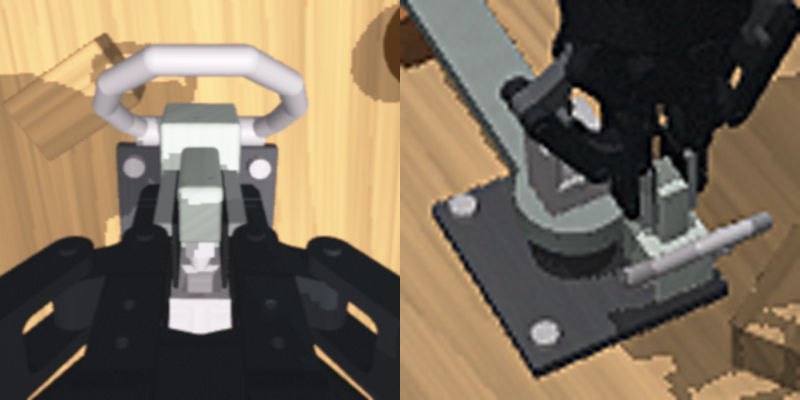

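```bash
python3 - <<'E'
from h import *
b=cv2.imread("pics/scene0.png")[85:125,210:260];k=12
o=cv2.resize(b,None,fx=k,fy=k,interpolation=cv2.INTER_CUBIC);q=o.copy()
C=np.array([513,-95.5,85.]);d=np.array([-.07,-.9976,0]);y=np.array([.9976,-.07,0]);z=np.array([0,0,1.])
def poly(hw,z0,z1,c):
    P=[proj("scene",C+y*a+z*e) for a,e in((-hw,z0),(hw,z0),(hw,z1),(-hw,z1))]
    P=np.array([((u+.5-210)*k,(v+.5-85)*k) for u,v in P]);print(P.round(0).tolist());cv2.polylines(q,[P.astype(int)],1,c,1)
poly(16,-16,16,(0,0,255));poly(11,-11,11,(0,255,0))
cv2.imwrite("pics/f0.png",cv2.resize(np.hstack([o[:,150:450],q[:,150:450]]),None,fx=1.2,fy=1.2))
E
```

```text
[[387.0, 230.0], [211.0, 305.0], [199.0, 168.0], [379.0, 93.0]]
[[359.0, 221.0], [237.0, 272.0], [229.0, 178.0], [353.0, 127.0]]
```

View pics/f0.png

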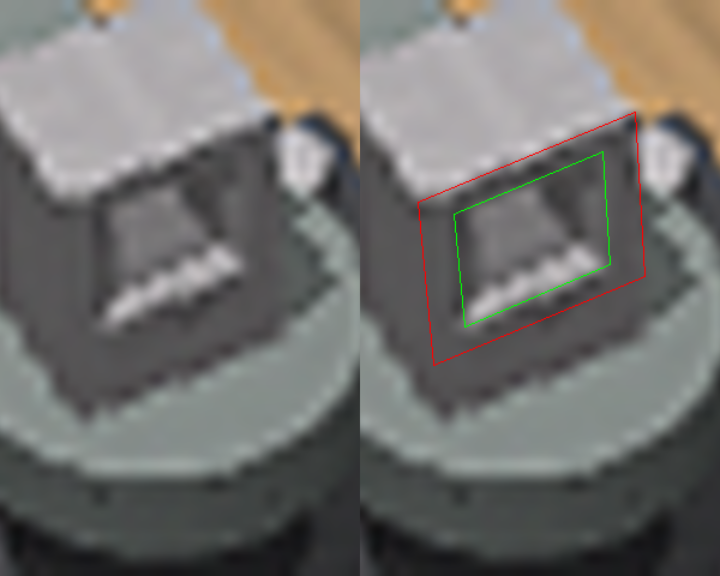

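The rendered funnel matches a hole centre at about (513,−95.5,85). I'll lower to hole height and creep in, feeling for contact.

Request:
{"fn": "drive_tool", "kwargs": {
  "motion": [
    [0, 0, 0.012, 0, 0, 0],
    [0, 0, 0.024, 0, 0, 0],
    [-0.003, 0, 0.032, 0, 0, 0],
    [-0.01, 0, 0.032, 0, 0, 0],
    [-0.016, 0, 0.032, 0, 0, 0],
    [-0.021, 0, 0.032, 0, 0, 0],
    [-0.024, 0, 0.032, 0, 0, 0],
    [-0.026, 0, 0.032, 0, 0, 0],
    [-0.026, 0, 0.032, 0, 0, 0],
    [-0.026, 0, 0.032, 0, 0, 0]
  ]
}}

```text
t: 5.3
tcp_pos: [516.3, -42.3, 130.5]
tool_rot: [[0.072, 0.997, 0.0], [0.997, -0.072, 0.0], [0.0, 0.0, -1.0]]
wrist_force: [0.2, 0.4, -1.3]
width: 0.149
gripper_force: 58.7
```

Request:
{"fn": "drive_tool", "kwargs": {
  "motion": [
    [-0.001, 0, 0, 0, 0, 0],
    [-0.002, 0, 0, 0, 0, 0],
    [-0.003, 0, 0, 0, 0, 0],
    [-0.004, 0, 0, 0, 0, 0],
    [-0.004, 0, 0, 0, 0, 0]
  ]
}}

```text
t: 5.72
tcp_pos: [516.0, -46.2, 130.3]
tool_rot: [[0.072, 0.997, -0.0], [0.997, -0.072, 0.0], [0.0, -0.0, -1.0]]
wrist_force: [-0.3, 0.2, -1.6]
width: 0.148
gripper_force: 58.7
```

Request:
{"fn": "drive_tool", "kwargs": {
  "motion": [
    [-0.0005, 0, 0, 0, 0, 0],
    [-0.001, 0, 0, 0, 0, 0],
    [-0.0015, 0, 0, 0, 0, 0],
    [-0.002, 0, 0, 0, 0, 0],
    [-0.002, 0, 0, 0, 0, 0]
  ]
}}

```text
t: 6.13
tcp_pos: [515.8, -48.2, 130.3]
tool_rot: [[0.072, 0.997, -0.0], [0.997, -0.072, 0.0], [0.0, -0.0, -1.0]]
wrist_force: [0.1, -0.4, -2.0]
width: 0.147
gripper_force: 58.7
```

Request:
{"fn": "drive_tool", "kwargs": {
  "motion": [
    [-0.0005, 0, 0, 0, 0, 0],
    [-0.001, 0, 0, 0, 0, 0],
    [-0.0015, 0, 0, 0, 0, 0],
    [-0.0015, 0, 0, 0, 0, 0]
  ]
}}

```text
t: 6.47
tcp_pos: [515.7, -49.7, 130.3]
tool_rot: [[0.072, 0.997, 0.0], [0.997, -0.072, 0.0], [0.0, 0.0, -1.0]]
wrist_force: [0.8, 0.7, -1.8]
width: 0.15
gripper_force: 58.7
```

Request:
{"fn": "drive_tool", "kwargs": {
  "motion": [
    [-0.0005, 0, 0, 0, 0, 0],
    [-0.001, 0, 0, 0, 0, 0],
    [-0.0015, 0, 0, 0, 0, 0],
    [-0.0015, 0, 0, 0, 0, 0]
  ]
}}

```text
t: 6.8
tcp_pos: [515.6, -51.2, 130.3]
tool_rot: [[0.072, 0.997, -0.0], [0.997, -0.072, 0.0], [0.0, -0.0, -1.0]]
wrist_force: [-0.2, -0.8, -1.3]
width: 0.15
gripper_force: 58.7
```

Request:
{"fn": "drive_tool", "kwargs": {
  "motion": [
    [-0.0005, 0, 0, 0, 0, 0],
    [-0.001, 0, 0, 0, 0, 0],
    [-0.001, 0, 0, 0, 0, 0]
  ]
}}

```text
t: 7.05
tcp_pos: [515.5, -52.2, 130.3]
tool_rot: [[0.072, 0.997, -0.0], [0.997, -0.072, 0.0], [0.0, -0.0, -1.0]]
wrist_force: [0.7, 0.0, -1.9]
width: 0.153
gripper_force: 58.7
```

Request:
{"fn": "drive_tool", "kwargs": {
  "motion": [
    [-0.0005, 0, 0, 0, 0, 0],
    [-0.001, 0, 0, 0, 0, 0],
    [-0.0015, 0, 0, 0, 0, 0],
    [-0.0015, 0, 0, 0, 0, 0]
  ]
}}

```text
t: 7.38
tcp_pos: [515.4, -53.7, 130.3]
tool_rot: [[0.072, 0.997, -0.0], [0.997, -0.072, 0.0], [0.0, -0.0, -1.0]]
wrist_force: [-0.5, 0.3, -1.9]
width: 0.152
gripper_force: 58.7
```

Request:
{"fn": "drive_tool", "kwargs": {
  "motion": [
    [-0.0005, 0, 0, 0, 0, 0],
    [-0.001, 0, 0, 0, 0, 0],
    [-0.001, 0, 0, 0, 0, 0]
  ]
}}

```text
t: 7.63
tcp_pos: [515.4, -54.7, 130.3]
tool_rot: [[0.072, 0.997, 0.0], [0.997, -0.072, 0.0], [0.0, -0.0, -1.0]]
wrist_force: [-0.5, -0.1, -2.2]
width: 0.146
gripper_force: 58.7
```

Request:
{"fn": "drive_tool", "kwargs": {
  "motion": [
    [-0.0005, 0, 0, 0, 0, 0],
    [-0.001, 0, 0, 0, 0, 0],
    [-0.001, 0, 0, 0, 0, 0]
  ]
}}

```text
t: 7.88
tcp_pos: [515.3, -55.7, 130.3]
tool_rot: [[0.072, 0.997, -0.0], [0.997, -0.072, 0.0], [0.0, -0.0, -1.0]]
wrist_force: [0.1, 0.6, -2.2]
width: 0.151
gripper_force: 58.7
```

Request:
{"fn": "drive_tool", "kwargs": {
  "motion": [
    [-0.0005, 0, 0, 0, 0, 0],
    [-0.001, 0, 0, 0, 0, 0],
    [-0.001, 0, 0, 0, 0, 0]
  ]
}}

```text
t: 8.13
tcp_pos: [515.2, -56.6, 130.3]
tool_rot: [[0.072, 0.997, -0.0], [0.997, -0.072, 0.0], [0.0, -0.0, -1.0]]
wrist_force: [-0.4, 0.7, -2.8]
width: 0.15
gripper_force: 58.7
```

Request:
{"fn": "drive_tool", "kwargs": {
  "motion": [
    [-0.0005, 0, 0, 0, 0, 0],
    [-0.001, 0, 0, 0, 0, 0],
    [-0.001, 0, 0, 0, 0, 0]
  ]
}}

```text
t: 8.38
tcp_pos: [515.1, -57.6, 130.2]
tool_rot: [[0.072, 0.997, -0.0], [0.997, -0.072, 0.0], [0.0, -0.0, -1.0]]
wrist_force: [0.1, 1.1, -3.4]
width: 0.155
gripper_force: 58.5
```

Request:
{"fn": "drive_tool", "kwargs": {
  "motion": [
    [-0.0005, 0, 0, 0, 0, 0],
    [-0.001, 0, 0, 0, 0, 0],
    [-0.001, 0, 0, 0, 0, 0]
  ]
}}

```text
t: 8.63
tcp_pos: [515.0, -58.6, 130.2]
tool_rot: [[0.072, 0.997, -0.0], [0.997, -0.072, 0.0], [0.0, -0.0, -1.0]]
wrist_force: [0.1, 3.0, -4.5]
width: 0.147
gripper_force: 58.4
```

Force is pushing the tool back and down, so the pin sits too high. I'll lower it.

Request:
{"fn": "drive_tool", "kwargs": {
  "motion": [
    [0, 0, 0.0005, 0, 0, 0],
    [0, 0, 0.001, 0, 0, 0],
    [0, 0, 0.0015, 0, 0, 0],
    [0, 0, 0.0015, 0, 0, 0]
  ]
}}

```text
t: 8.97
tcp_pos: [515.1, -58.8, 128.8]
tool_rot: [[0.072, 0.997, 0.0], [0.997, -0.072, -0.0], [-0.0, 0.0, -1.0]]
wrist_force: [0.3, 0.7, -1.0]
width: 0.151
gripper_force: 58.8
```

Request:
{"fn": "drive_tool", "kwargs": {
  "motion": [
    [-0.0005, 0, 0, 0, 0, 0],
    [-0.001, 0, 0, 0, 0, 0],
    [-0.001, 0, 0, 0, 0, 0]
  ]
}}

```text
t: 9.22
tcp_pos: [515.0, -59.7, 128.9]
tool_rot: [[0.072, 0.997, 0.0], [0.997, -0.072, -0.0], [-0.0, 0.0, -1.0]]
wrist_force: [0.3, -0.2, -2.4]
width: 0.151
gripper_force: 58.8
```

Request:
{"fn": "drive_tool", "kwargs": {
  "motion": [
    [-0.0005, 0, 0, 0, 0, 0],
    [-0.001, 0, 0, 0, 0, 0],
    [-0.0015, 0, 0, 0, 0, 0],
    [-0.0015, 0, 0, 0, 0, 0]
  ]
}}

```text
t: 9.55
tcp_pos: [514.9, -61.2, 128.8]
tool_rot: [[0.072, 0.997, -0.0], [0.997, -0.072, 0.0], [0.0, -0.0, -1.0]]
wrist_force: [0.4, 0.1, -1.9]
width: 0.15
gripper_force: 58.8
```

Request:
{"fn": "drive_tool", "kwargs": {
  "motion": [
    [-0.0005, 0, 0, 0, 0, 0],
    [-0.001, 0, 0, 0, 0, 0],
    [-0.001, 0, 0, 0, 0, 0]
  ]
}}

```text
t: 9.8
tcp_pos: [514.8, -62.1, 128.8]
tool_rot: [[0.072, 0.997, -0.0], [0.997, -0.072, 0.0], [0.0, -0.0, -1.0]]
wrist_force: [0.6, 1.2, -2.4]
width: 0.152
gripper_force: 58.7
```

Request:
{"fn": "drive_tool", "kwargs": {
  "motion": [
    [-0.0005, 0, 0, 0, 0, 0],
    [-0.001, 0, 0, 0, 0, 0],
    [-0.0015, 0, 0, 0, 0, 0],
    [-0.0015, 0, 0, 0, 0, 0]
  ]
}}

```text
t: 10.13
tcp_pos: [514.7, -63.5, 128.7]
tool_rot: [[0.072, 0.997, -0.0], [0.997, -0.072, 0.001], [0.001, -0.0, -1.0]]
wrist_force: [0.6, 2.4, -3.6]
width: 0.15
gripper_force: 58.5
```

Request:
{"fn": "drive_tool", "kwargs": {
  "motion": [
    [-0.0005, 0, 0, 0, 0, 0],
    [-0.001, 0, 0, 0, 0, 0],
    [-0.001, 0, 0, 0, 0, 0]
  ]
}}

```text
t: 10.38
tcp_pos: [514.5, -64.7, 128.5]
tool_rot: [[0.072, 0.997, -0.0], [0.997, -0.072, 0.0], [0.0, -0.0, -1.0]]
wrist_force: [1.6, 2.0, -9.4]
width: 0.15
gripper_force: 58.4
```

Request:
{"fn": "drive_tool", "kwargs": {
  "motion": [
    [0, 0, 0.0004, 0, 0, 0],
    [0, 0.0003, 0.0008, 0, 0, 0],
    [0, 0.0003, 0.0012, 0, 0, 0],
    [0, 0.0003, 0.0012, 0, 0, 0]
  ]
}}

```text
t: 10.72
tcp_pos: [515.1, -64.8, 127.8]
tool_rot: [[0.072, 0.997, 0.0], [0.997, -0.072, -0.0], [-0.0, 0.0, -1.0]]
wrist_force: [-0.0, 1.3, -1.4]
width: 0.147
gripper_force: 59.1
```

Request:
{"fn": "drive_tool", "kwargs": {
  "motion": [
    [-0.0005, 0, 0, 0, 0, 0],
    [-0.001, 0, 0, 0, 0, 0],
    [-0.001, 0, 0, 0, 0, 0]
  ]
}}

```text
t: 10.97
tcp_pos: [514.9, -65.7, 127.7]
tool_rot: [[0.072, 0.997, 0.0], [0.997, -0.072, -0.0], [-0.0, 0.0, -1.0]]
wrist_force: [-0.5, 0.9, -1.8]
width: 0.153
gripper_force: 59.2
```

Request:
{"fn": "drive_tool", "kwargs": {
  "motion": [
    [-0.0005, 0, 0, 0, 0, 0],
    [-0.001, 0, 0, 0, 0, 0],
    [-0.0015, 0, 0, 0, 0, 0],
    [-0.002, 0, 0, 0, 0, 0],
    [-0.002, 0, 0, 0, 0, 0]
  ]
}}

```text
t: 11.38
tcp_pos: [514.7, -67.7, 127.6]
tool_rot: [[0.072, 0.997, -0.0], [0.997, -0.072, 0.0], [0.0, -0.0, -1.0]]
wrist_force: [-0.4, -0.5, -2.4]
width: 0.148
gripper_force: 59.2
```

Request:
{"fn": "drive_tool", "kwargs": {
  "motion": [
    [-0.0005, 0, 0, 0, 0, 0],
    [-0.001, 0, 0, 0, 0, 0],
    [-0.0015, 0, 0, 0, 0, 0],
    [-0.0015, 0, 0, 0, 0, 0]
  ]
}}

```text
t: 11.72
tcp_pos: [514.6, -69.2, 127.6]
tool_rot: [[0.072, 0.997, -0.0], [0.997, -0.072, 0.0], [0.0, -0.0, -1.0]]
wrist_force: [-0.3, -0.8, -1.7]
width: 0.149
gripper_force: 59.2
```

Request:
{"fn": "drive_tool", "kwargs": {
  "motion": [
    [-0.0005, 0, 0, 0, 0, 0],
    [-0.001, 0, 0, 0, 0, 0],
    [-0.0015, 0, 0, 0, 0, 0],
    [-0.002, 0, 0, 0, 0, 0],
    [-0.0025, 0, 0, 0, 0, 0],
    [-0.003, 0, 0, 0, 0, 0]
  ]
}}

```text
t: 12.22
tcp_pos: [514.4, -72.1, 127.6]
tool_rot: [[0.072, 0.997, -0.0], [0.997, -0.072, 0.0], [0.0, -0.0, -1.0]]
wrist_force: [0.3, -0.4, -1.7]
width: 0.146
gripper_force: 59.2
```

Request:
{"fn": "drive_tool", "kwargs": {
  "motion": [
    [-0.0005, 0, 0, 0, 0, 0],
    [-0.001, 0, 0, 0, 0, 0],
    [-0.0015, 0, 0, 0, 0, 0],
    [-0.002, 0, 0, 0, 0, 0],
    [-0.002, 0, 0, 0, 0, 0]
  ]
}}

```text
t: 12.63
tcp_pos: [514.2, -74.2, 127.6]
tool_rot: [[0.072, 0.997, -0.0], [0.997, -0.072, 0.0], [0.0, -0.0, -1.0]]
wrist_force: [-0.4, -1.0, -2.4]
width: 0.145
gripper_force: 59.2
```

Request:
{"fn": "drive_tool", "kwargs": {
  "motion": [
    [-0.0005, 0, 0, 0, 0, 0],
    [-0.001, 0, 0, 0, 0, 0],
    [-0.0015, 0, 0, 0, 0, 0],
    [-0.002, 0, 0, 0, 0, 0],
    [-0.0025, 0, 0, 0, 0, 0],
    [-0.003, 0, 0, 0, 0, 0]
  ]
}}

```text
t: 13.13
tcp_pos: [514.1, -77.1, 127.6]
tool_rot: [[0.072, 0.997, -0.0], [0.997, -0.072, 0.0], [0.0, -0.0, -1.0]]
wrist_force: [-0.7, -0.5, -2.4]
width: 0.149
gripper_force: 59.2
```

Request:
{"fn": "drive_tool", "kwargs": {
  "motion": [
    [-0.0005, 0, 0, 0, 0, 0],
    [-0.001, 0, 0, 0, 0, 0],
    [-0.0015, 0, 0, 0, 0, 0],
    [-0.002, 0, 0, 0, 0, 0],
    [-0.002, 0, 0, 0, 0, 0]
  ]
}}

```text
t: 13.55
tcp_pos: [513.9, -79.2, 127.6]
tool_rot: [[0.072, 0.997, 0.0], [0.997, -0.072, 0.0], [0.0, 0.0, -1.0]]
wrist_force: [0.8, -0.5, -1.4]
width: 0.147
gripper_force: 59.2
```

Request:
{"fn": "drive_tool", "kwargs": {
  "motion": [
    [-0.0004, 0, 0, 0, 0, 0],
    [-0.0008, 0, 0, 0, 0, 0],
    [-0.0012, 0, 0, 0, 0, 0],
    [-0.0016, 0, 0, 0, 0, 0],
    [-0.002, 0, 0, 0, 0, 0]
  ]
}}

```text
t: 13.97
tcp_pos: [513.8, -81.1, 127.6]
tool_rot: [[0.072, 0.997, -0.0], [0.997, -0.072, 0.0], [0.0, -0.0, -1.0]]
wrist_force: [-0.1, 0.6, -2.0]
width: 0.151
gripper_force: 59.2
```

Request:
{"fn": "drive_tool", "kwargs": {
  "motion": [
    [-0.0004, 0, 0, 0, 0, 0],
    [-0.0008, 0, 0, 0, 0, 0],
    [-0.001, 0, 0, 0, 0, 0]
  ]
}}

```text
t: 14.22
tcp_pos: [513.7, -82.1, 127.6]
tool_rot: [[0.072, 0.997, -0.0], [0.997, -0.072, 0.0], [0.0, -0.0, -1.0]]
wrist_force: [1.1, 0.3, -1.9]
width: 0.147
gripper_force: 59.2
```

Request:
{"fn": "drive_tool", "kwargs": {
  "motion": [
    [-0.0004, 0, 0, 0, 0, 0],
    [-0.0008, 0, 0, 0, 0, 0],
    [-0.001, 0, 0, 0, 0, 0]
  ]
}}

```text
t: 14.47
tcp_pos: [513.6, -83.1, 127.6]
tool_rot: [[0.072, 0.997, -0.0], [0.997, -0.072, 0.0], [0.0, -0.0, -1.0]]
wrist_force: [0.3, -0.5, -2.3]
width: 0.151
gripper_force: 59.2
```

Request:
{"fn": "drive_tool", "kwargs": {
  "motion": [
    [-0.0003, 0, 0, 0, 0, 0],
    [-0.0006, 0, 0, 0, 0, 0],
    [-0.0008, 0, 0, 0, 0, 0]
  ]
}}

```text
t: 14.72
tcp_pos: [513.5, -83.9, 127.6]
tool_rot: [[0.072, 0.997, -0.0], [0.997, -0.072, 0.0], [0.0, -0.0, -1.0]]
wrist_force: [-0.1, 0.5, -1.6]
width: 0.149
gripper_force: 59.2
```

Request:
{"fn": "drive_tool", "kwargs": {
  "motion": [
    [-0.0003, 0, 0, 0, 0, 0],
    [-0.0006, 0, 0, 0, 0, 0],
    [-0.0008, 0, 0, 0, 0, 0]
  ]
}}

```text
t: 14.97
tcp_pos: [513.5, -84.7, 127.6]
tool_rot: [[0.072, 0.997, -0.0], [0.997, -0.072, 0.0], [0.0, -0.0, -1.0]]
wrist_force: [-0.0, -0.2, -2.2]
width: 0.151
gripper_force: 59.2
```

Request:
{"fn": "drive_tool", "kwargs": {
  "motion": [
    [-0.0003, 0, 0, 0, 0, 0],
    [-0.0006, 0, 0, 0, 0, 0],
    [-0.0008, 0, 0, 0, 0, 0]
  ]
}}

```text
t: 15.22
tcp_pos: [513.4, -85.5, 127.6]
tool_rot: [[0.072, 0.997, -0.0], [0.997, -0.072, 0.0], [0.0, -0.0, -1.0]]
wrist_force: [0.4, 0.6, -1.8]
width: 0.154
gripper_force: 59.2
```

Request:
{"fn": "drive_tool", "kwargs": {
  "motion": [
    [-0.0003, 0, 0, 0, 0, 0],
    [-0.0006, 0, 0, 0, 0, 0],
    [-0.0008, 0, 0, 0, 0, 0]
  ]
}}

```text
t: 15.47
tcp_pos: [513.4, -86.3, 127.6]
tool_rot: [[0.072, 0.997, -0.0], [0.997, -0.072, 0.0], [0.0, -0.0, -1.0]]
wrist_force: [-0.9, -0.1, -1.5]
width: 0.153
gripper_force: 59.2
```

Request:
{"fn": "drive_tool", "kwargs": {
  "motion": [
    [-0.0003, 0, 0, 0, 0, 0],
    [-0.0006, 0, 0, 0, 0, 0],
    [-0.0008, 0, 0, 0, 0, 0]
  ]
}}

```text
t: 15.72
tcp_pos: [513.3, -87.1, 127.6]
tool_rot: [[0.072, 0.997, -0.0], [0.997, -0.072, 0.0], [0.0, -0.0, -1.0]]
wrist_force: [0.6, -0.6, -1.9]
width: 0.143
gripper_force: 59.2
```

Request:
{"fn": "drive_tool", "kwargs": {
  "motion": [
    [-0.0003, 0, 0, 0, 0, 0],
    [-0.0006, 0, 0, 0, 0, 0],
    [-0.0008, 0, 0, 0, 0, 0]
  ]
}}

```text
t: 15.97
tcp_pos: [513.3, -87.9, 127.6]
tool_rot: [[0.072, 0.997, -0.0], [0.997, -0.072, 0.0], [0.0, -0.0, -1.0]]
wrist_force: [-0.5, 0.1, -1.6]
width: 0.15
gripper_force: 59.2
```

```bash
python3 - <<'E'
from h import *
state();b=r.capture("scene");w=r.capture("wrist");t=r.capture("top")
cv2.imwrite("pics/v3.png",np.hstack([cv2.resize(w[180:380,180:380],(400,500),interpolation=cv2.INTER_CUBIC),cv2.resize(b[60:140,190:254],(400,500),interpolation=cv2.INTER_CUBIC)])[:,:,::-1])
cv2.imwrite("pics/t3raw.png",t[:,:,::-1])
E
```

```text
t 15.97 tcp [513.28 -87.89 127.6 ] F [-0.5  0.1 -1.6] w 0.15 gf 59.2
```

View pics/v3.png

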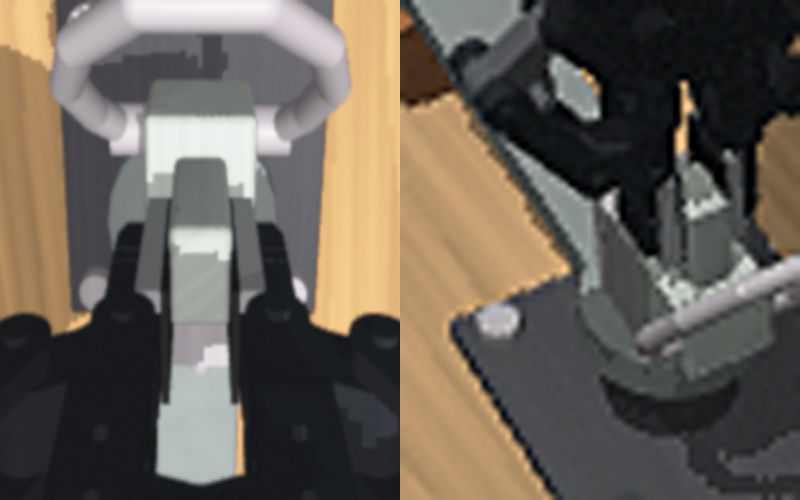

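The pin is inside the stud with the head close to the face, not yet home. Continuing the slow push.

Request:
{"fn": "drive_tool", "kwargs": {
  "motion": [
    [-0.0003, 0, 0, 0, 0, 0],
    [-0.0006, 0, 0, 0, 0, 0],
    [-0.0009, 0, 0, 0, 0, 0]
  ]
}}

```text
t: 16.37
tcp_pos: [513.2, -88.5, 127.7]
tool_rot: [[0.072, 0.997, 0.0], [0.997, -0.072, 0.001], [0.001, 0.0, -1.0]]
wrist_force: [0.5, 5.2, -0.4]
width: 0.149
gripper_force: 59.4
```

Request:
{"fn": "drive_tool", "kwargs": {
  "motion": [
    [-0.0003, 0, 0, 0, 0, 0],
    [-0.0006, 0, 0, 0, 0, 0],
    [-0.0009, 0, 0, 0, 0, 0]
  ]
}}

```text
t: 16.62
tcp_pos: [513.2, -88.8, 127.7]
tool_rot: [[0.072, 0.997, 0.0], [0.997, -0.072, 0.002], [0.002, 0.0, -1.0]]
wrist_force: [0.4, 10.7, 1.5]
width: 0.154
gripper_force: 59.6
```

```bash
python3 - <<'E'
from h import *
s=state();E=np.array(r.camera_info("wrist")["extrinsics"]);R=s["tool_rot"]
w=lambda x,y,z:pt("wrist",180+x/2,180+y/2.5,z,E)
E[:3,3]-=[-.1,-.9,0]
for nm,x,y,z in [("tab rear",202,232,128.4),("tab front",200,323,128.4),("head rear top",200,115,96.4),("stud far101",200,372,101),("stud far98",200,372,98),("tab base rear",200,195,96.4)]:
    p=w(x,y,z);print(nm,p.round(1),"ahead of TCP",(-(R[:,0]@(p-s["tcp_pos"]))).round(1))
E2=np.load("E2.npy");w2=lambda x,y,z:pt("wrist",140+x*.7,140+y*.7,z,E2)
for nm,x,y,z in [("stud near",200,298,101),("stud far",200,332,101),("tab rear",200,190,163),("tab front",200,240,163)]:print("E2",nm,w2(x,y,z).round(1))
E
```

```text
t 16.62 tcp [513.21 -88.8  127.69] F [ 0.4 10.7  1.5] w 0.154 gf 59.6
tab rear [515.2 -73.1 128.4] ahead of TCP -15.8
tab front [513.5 -91.2 128.4] ahead of TCP 2.4
head rear top [515.5 -63.2  96.4] ahead of TCP -25.7
stud far101 [ 511.2 -123.1  101. ] ahead of TCP 34.4
stud far98 [ 511.1 -125.4   98. ] ahead of TCP 36.7
tab base rear [514.2 -81.4  96.4] ahead of TCP -7.4
E2 stud near [513.1 -94.4 101. ]
E2 stud far [ 511.6 -115.9  101. ]
E2 tab rear [ 5.197e+02 -4.000e-01  1.630e+02]
E2 tab front [518.5 -17.9 163. ]
```

Hard stop reached: force rises linearly, and the wrist view puts the shoulder at the stud face, so the pin is home. Releasing and rising.

Request:
{"fn": "drive_tool", "kwargs": {
  "motion": [
    [0.0005, 0, 0, 0, 0, 0],
    [0.0005, 0, 0, 0, 0, 0],
    [0.0005, 0, 0, 0, 0, 0],
    [0.0005, 0, 0, 0, 0, 0]
  ],
  "grip": 0.036
}}

```text
t: 16.95
tcp_pos: [513.2, -89.3, 127.7]
tool_rot: [[0.072, 0.997, 0.0], [0.997, -0.072, -0.0], [-0.0, 0.0, -1.0]]
wrist_force: [-0.2, -0.3, -0.8]
width: 0.418
gripper_force: 0.0
```

Request:
{"fn": "drive_tool", "kwargs": {
  "motion": [
    [0, 0, -0.005, 0, 0, 0],
    [0, 0, -0.02, 0, 0, 0],
    [0, 0, -0.045, 0, 0, 0],
    [0, 0, -0.075, 0, 0, 0],
    [0, 0, -0.1, 0, 0, 0],
    [0.03, 0, -0.11, 0, 0, 0],
    [0.06, 0, -0.11, 0, 0, 0],
    [0.085, 0, -0.11, 0, 0, 0],
    [0.1, 0, -0.11, 0, 0, 0],
    [0.1, 0, -0.11, 0, 0, 0]
  ]
}}

```text
t: 17.78
tcp_pos: [520.4, 12.9, 238.2]
tool_rot: [[0.069, 0.998, 0.001], [0.998, -0.069, 0.001], [0.001, 0.001, -1.0]]
wrist_force: [0.3, -0.5, 0.0]
width: 0.422
gripper_force: 0.0
```

```bash
python3 - <<'E'
from h import *
s=state();t=r.capture("top");b=r.capture("scene");w=r.capture("wrist");E=np.array(r.camera_info("wrist")["extrinsics"]);np.save("E4.npy",E)
for n in("top","scene","wrist"):
    print(n,[proj(n,p).round(1).tolist() for p in[(511.2,-26.2,133.2),(514.4,-70.8,79.3),(512.6,-96.8,82)]])
f=lambda i,x,y,q,h:cv2.resize(i[y:y+h,x:x+q],(400,400),interpolation=cv2.INTER_CUBIC)
cv2.imwrite("pics/v4.png",np.hstack([f(w,180,180,200,200),f(b,190,60,80,80)])[:,:,::-1]);cv2.imwrite("pics/t4.png",t[:,:,::-1])
E
```

```text
t 17.78 tcp [520.37  12.95 238.19] F [ 0.3 -0.5  0. ] w 0.422 gf 0.0
top [[376.9, 246.0], [394.2, 244.6], [408.7, 245.3]]
scene [[254.0, 107.0], [240.4, 111.8], [233.9, 101.7]]
wrist [[271.3, 267.2], [279.3, 281.5], [279.4, 305.0]]
```

View pics/v4.png

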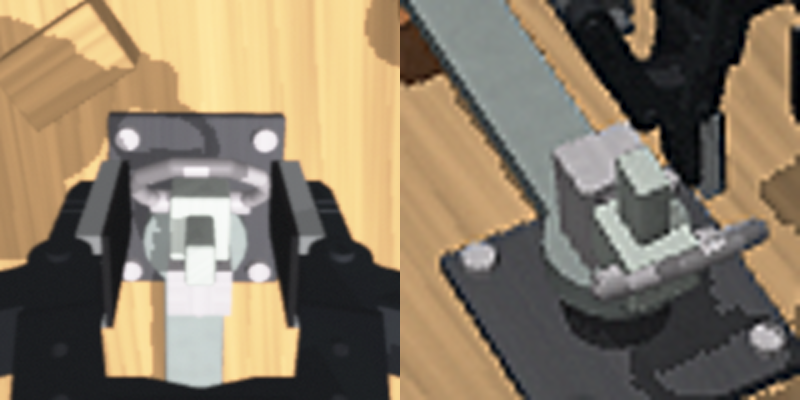

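Pin is home and hanging in the hole, ring open with its bow at wrist (280,266), as predicted. Next I close the fingers and lower behind the bow.

Request:
{"fn": "drive_tool", "kwargs": {
  "motion": [
    [0, 0, 0, 0, 0, 0],
    [0, 0, 0, 0, 0, 0],
    [0, 0, 0.03, 0, 0, 0],
    [0, 0, 0.06, 0, 0, 0],
    [0, 0, 0.08, 0, 0, 0],
    [0, 0, 0.089, 0, 0, 0],
    [0, 0, 0.091, 0, 0, 0],
    [0, 0, 0.091, 0, 0, 0]
  ],
  "grip": 0.0
}}

```text
t: 18.6
tcp_pos: [520.6, 10.2, 147.0]
tool_rot: [[0.072, 0.997, 0.0], [0.997, -0.072, 0.0], [0.0, 0.0, -1.0]]
wrist_force: [1.0, 0.2, 0.2]
width: 0.002
gripper_force: 0.0
```

Request:
{"fn": "drive_tool", "kwargs": {
  "motion": [
    [-0.003, 0, 0, 0, 0, 0],
    [-0.006, 0, 0, 0, 0, 0],
    [-0.009, 0, 0, 0, 0, 0],
    [-0.012, 0, 0, 0, 0, 0],
    [-0.015, 0, 0, 0, 0, 0],
    [-0.018, 0, 0, 0, 0, 0],
    [-0.02, 0, 0, 0, 0, 0],
    [-0.022, 0, 0, 0, 0, 0],
    [-0.024, 0, 0, 0, 0, 0],
    [-0.026, 0, 0, 0, 0, 0]
  ]
}}

```text
t: 19.43
tcp_pos: [519.2, -14.2, 147.8]
tool_rot: [[0.071, 0.997, 0.002], [0.997, -0.071, 0.003], [0.003, 0.002, -1.0]]
wrist_force: [0.5, 15.0, 13.5]
width: 0.001
gripper_force: 7.4
```

Contact is high on the bow: the force has an upward component and little of it turns the ring. Backing off and going lower.

Request:
{"fn": "drive_tool", "kwargs": {
  "motion": [
    [0.003, 0, 0, 0, 0, 0],
    [0.007, 0, 0, 0, 0, 0],
    [0.009, 0, 0.004, 0, 0, 0],
    [0.009, 0, 0.009, 0, 0, 0],
    [0.009, 0, 0.014, 0, 0, 0],
    [0.009, 0, 0.014, 0, 0, 0]
  ]
}}

```text
t: 19.93
tcp_pos: [518.6, -6.4, 131.1]
tool_rot: [[0.072, 0.997, -0.002], [0.997, -0.072, 0.0], [0.0, -0.002, -1.0]]
wrist_force: [0.2, -0.1, -0.4]
width: -0.001
gripper_force: 0.0
```

Request:
{"fn": "drive_tool", "kwargs": {
  "motion": [
    [-0.002, 0, 0, 0, 0, 0],
    [-0.004, 0, 0, 0, 0, 0],
    [-0.006, 0, 0, 0, 0, 0],
    [-0.007, 0, 0, 0, 0, 0],
    [-0.008, 0, 0, 0, 0, 0],
    [-0.009, 0, 0, 0, 0, 0]
  ]
}}

```text
t: 20.43
tcp_pos: [519.3, -14.5, 133.9]
tool_rot: [[0.071, 0.997, 0.003], [0.997, -0.071, 0.002], [0.002, 0.002, -1.0]]
wrist_force: [0.3, 15.0, 12.9]
width: 0.002
gripper_force: 7.2
```

Request:
{"fn": "drive_tool", "kwargs": {
  "motion": [
    [0, 0, -0.002, 0, 0, 0],
    [0, 0, -0.004, 0, 0, 0],
    [-0.002, 0, -0.007, 0, 0, 0],
    [-0.004, 0, -0.01, 0, 0, 0],
    [-0.007, 0, -0.013, 0, 0, 0],
    [-0.01, 0, -0.016, 0, 0, 0]
  ]
}}

```text
t: 20.93
tcp_pos: [517.7, -25.7, 148.8]
tool_rot: [[0.072, 0.997, -0.0], [0.997, -0.072, 0.0], [0.0, -0.0, -1.0]]
wrist_force: [0.1, 3.4, -1.3]
width: 0.0
gripper_force: 1.5
```

Lifting along with the bow brings the load down to 3.4 N, the spring alone. Carry on to upright.

Request:
{"fn": "drive_tool", "kwargs": {
  "motion": [
    [-0.003, 0, -0.002, 0, 0, 0],
    [-0.006, 0, -0.004, 0, 0, 0],
    [-0.009, 0, -0.006, 0, 0, 0],
    [-0.012, 0, -0.008, 0, 0, 0],
    [-0.015, 0, -0.01, 0, 0, 0],
    [-0.018, 0, -0.011, 0, 0, 0],
    [-0.021, 0, -0.012, 0, 0, 0],
    [-0.024, 0, -0.013, 0, 0, 0],
    [-0.027, 0, -0.014, 0, 0, 0]
  ]
}}

```text
t: 21.68
tcp_pos: [515.8, -52.5, 162.6]
tool_rot: [[0.072, 0.997, -0.0], [0.997, -0.072, 0.0], [0.0, -0.0, -1.0]]
wrist_force: [0.1, 3.6, -3.6]
width: 0.001
gripper_force: 2.1
```

Request:
{"fn": "drive_tool", "kwargs": {
  "motion": [
    [-0.0044, 0, -0.0008, 0, 3, 0],
    [-0.0087, 0, -0.0015, 0, 6, 0],
    [-0.0132, 0, -0.0018, 0, 9, 0],
    [-0.0176, 0, -0.002, 0, 12, 0],
    [-0.022, 0, -0.0019, 0, 15, 0],
    [-0.0264, 0, -0.0016, 0, 18, 0],
    [-0.0308, 0, -0.0011, 0, 21, 0]
  ]
}}

```text
t: 22.27
tcp_pos: [513.6, -83.2, 164.0]
tool_rot: [[0.066, 0.997, 0.026], [0.93, -0.071, 0.36], [0.361, 0.0, -0.933]]
wrist_force: [-0.7, 6.9, -2.1]
width: 0.001
gripper_force: 2.5
```

Request:
{"fn": "drive_tool", "kwargs": {
  "motion": [
    [-0.0044, 0, -0.0008, 0, 3, 0],
    [-0.0087, 0, -0.0015, 0, 6, 0],
    [-0.0132, 0, -0.0018, 0, 9, 0],
    [-0.0176, 0, -0.002, 0, 12, 0],
    [-0.022, 0, -0.0019, 0, 15, 0],
    [-0.0264, 0, -0.0016, 0, 18, 0],
    [-0.0308, 0, -0.0011, 0, 21, 0]
  ]
}}

```text
t: 22.85
tcp_pos: [511.4, -112.5, 153.9]
tool_rot: [[0.053, 0.997, 0.048], [0.74, -0.072, 0.669], [0.671, 0.001, -0.741]]
wrist_force: [0.4, 5.0, 0.6]
width: -0.003
gripper_force: 2.1
```

```bash
python3 - <<'E'
from h import *
s=state();print(s["joint_positions"].round(2))
b=r.capture("scene");cv2.imwrite("pics/v5.png",cv2.resize(b[40:160,150:310],(640,480),interpolation=cv2.INTER_CUBIC)[:,:,::-1])
E
```

```text
t 22.85 tcp [ 511.44 -112.45  153.9 ] F [0.4 5.  0.6] w -0.003 gf 2.1
[-0.69  0.3   1.64  0.58  1.67 -0.7 ]
```

View pics/v5.png

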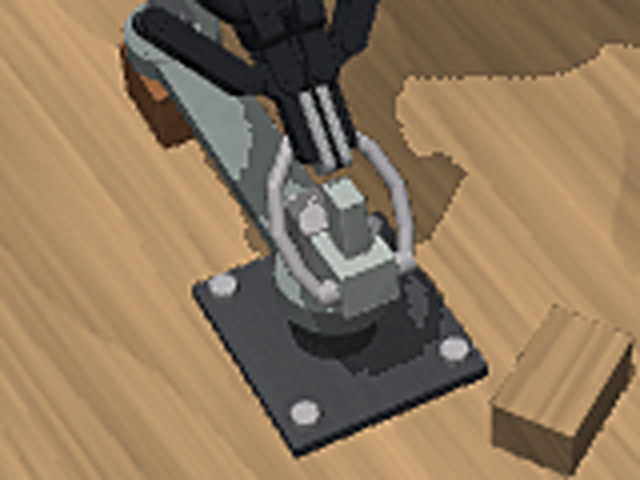

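The ring is swinging over cleanly, with the finger inside the bow and clear of the tab. Continuing.

Request:
{"fn": "drive_tool", "kwargs": {
  "motion": [
    [-0.0044, 0, -0.0008, 0, 3, 0],
    [-0.0087, 0, -0.0015, 0, 6, 0],
    [-0.0132, 0, -0.0018, 0, 9, 0],
    [-0.0176, 0, -0.002, 0, 12, 0],
    [-0.022, 0, -0.0019, 0, 15, 0],
    [-0.0264, 0, -0.0016, 0, 18, 0]
  ]
}}

```text
t: 23.4
tcp_pos: [510.1, -133.1, 137.3]
tool_rot: [[0.035, 0.997, 0.062], [0.498, -0.072, 0.864], [0.866, 0.0, -0.5]]
wrist_force: [0.6, 1.4, 0.5]
width: -0.001
gripper_force: 0.7
```

Request:
{"fn": "drive_tool", "kwargs": {
  "motion": [
    [-0.0029, 0, -0.0006, 0, 2, 0],
    [-0.0058, 0, -0.0011, 0, 4, 0],
    [-0.0087, 0, -0.0015, 0, 6, 0],
    [-0.0117, 0, -0.0017, 0, 8, 0],
    [-0.0117, 0, -0.0017, 0, 8, 0]
  ]
}}

```text
t: 23.82
tcp_pos: [509.3, -140.2, 126.8]
tool_rot: [[0.028, 0.997, 0.066], [0.37, -0.072, 0.926], [0.929, -0.002, -0.371]]
wrist_force: [-0.7, -0.0, -0.2]
width: 0.002
gripper_force: 0.0
```

```bash
python3 - <<'E'
from h import *
s=state();a=cv2.imread("pics/t4.png");t=r.capture("top")[:,:,::-1]
# ring predicted bow pixel when shut vs background change
for e in(-3,20,28):
    p=np.array([514.4,-70.8,80])+70*np.array([-.072*np.cos(np.radians(e)),-np.cos(np.radians(e)),np.sin(np.radians(e))]);print(e,proj("top",p).round(1),proj("scene",p).round(1))
E
```

```text
t 23.82 tcp [ 509.26 -140.19  126.81] F [-0.7 -0.  -0.2] w 0.002 gf 0.0
-3 [431.3 246.9] [223.7  88.8]
20 [434.5 246.5] [223.7  80.1]
28 [434.1 246.3] [224.4  78.1]
```

Force dropped to zero, so the ring snapped shut. Retreating up and clear.

Request:
{"fn": "drive_tool", "kwargs": {
  "motion": [
    [0.005, 0, -0.005, 0, 0, 0],
    [0.015, 0, -0.02, 0, 0, 0],
    [0.03, 0, -0.04, 0, 0, 0],
    [0.05, 0, -0.065, 0, 0, 0],
    [0.08, 0, -0.09, 0, 0, 0],
    [0.11, 0, -0.11, 0, 0, 0],
    [0.13, 0, -0.12, 0, 0, 0],
    [0.15, 0, -0.12, 0, 0, 0],
    [0.15, 0, -0.12, 0, 0, 0],
    [0.15, 0, -0.12, 0, 0, 0]
  ]
}}

```text
t: 24.7
tcp_pos: [505.5, -194.5, 313.5]
tool_rot: [[0.025, 0.997, 0.067], [0.376, -0.071, 0.924], [0.926, 0.002, -0.377]]
wrist_force: [-0.8, 0.0, -0.0]
width: -0.001
gripper_force: 0.0
```

```bash
python3 - <<'E'
from h import *
s=state()
for n,f in(("top","pics/top0.png"),("scene","pics/scene0.png")):
    t=r.capture(n)[:,:,::-1];a=cv2.imread(f);cv2.imwrite(f"pics/end_{n}.png",t)
    d=cv2.absdiff(t,a).max(2)
    x0,y0,w,h=((370,215,90,62) if n=="top" else (195,60,90,90))
    m=(d[y0:y0+h,x0:x0+w]>45)
    print(n);[print(''.join('#' if m[i:i+2,j:j+2].mean()>.4 else '.' for j in range(0,w,2))) for i in range(0,h,2)]
E
```

```text
t 24.7 tcp [ 505.49 -194.49  313.54] F [-0.8  0.  -0. ] w -0.001 gf 0.0
top
.............................................
.............................................
.............................................
.............................................
.............................................
.............................................
.............................................
..............##########.....................
...........################..................
...........####.........####.................
...........###...######...###................
..........######..#.........##...............
..........##########.........##..............
..........####.#####.........................
..........##########.........................
..........####.######........#...............
..........####.######........................
..........###.....#..........#...............
..........####...###.........#...............
...........###..#.#...........#..............
..........####.###...........#...............
..........#####............##................
............
[... 1777 characters left out ...]
..........
.............................................
.............................................
.............................................
.............................................
.............................................
.............................................
.............................................
.............................................
.............................................
.............................................
.............................................
.............................................
.............................................
.............................................
.............................................
```

The image differences show the ring looped round the stud, with its bow at top (430,248). The shut prediction was (431,247), so it is closed. The arm is clear.

```bash
python3 -c "
from rig import r
print(r.hand_in())"
```

```text
the job is handed in; nothing more can be done
None
```

The linchpin is home in the stud and its ring snapped shut over the pin's end. The arm is clear, and the job was handed in at about 25 s; the highest forces I read were about 11 N on the pin going in and 20 N on the ring.

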